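# Index the filling table and snap the cap on the filled tin

### The job

The open tin under the filling spout is full: turn the dial, which has an upright handle, one station clockwise (seen from above) until it clicks into the next detent and that tin has come out from under the spout. Then take the small round snap cap from the bench (not the wide flat lid), set it on that tin's neck and press it straight down until it clicks over and sits fully home. Do not let go after the click but keep pressing, and finish with the fingers still on the cap, pushing it down firmly; leave the other loose things on the bench where they are.

Things in the scene. Friction and masses are not known exactly. Their poses are not given: they have to be found in the camera images.
- packer: Hand-indexed filling table, fixed: round base 240 mm across, on it an aluminium dial 256 mm across; a column with powder feeder and hopper (to 430 mm high) beyond its -y side, a spring detent block at its +x rim (to 60 mm high). Origin on the bench on the dial's axis. In its frame the stations lie 85 mm from the axis: +x loading, -y filling under the spout, -x capping (robot side), +y unloading.
- dial_axis (a point): Point on the dial's vertical axis, in the dial's top face, 46 mm above the bench. Axes as packer.
- spout (a point): Centre of the lower mouth of the drop spout over the filling station, 150 mm above the bench; spout 30 mm across. Feeder, trough and hopper stand above and behind it; no room to put a cap on the tin below it.
- dial (a joint): Angle of the dial, rad: about 0 at the start, in a detent with the open full tin under the spout; grows as it turns clockwise seen from above. Detents every 1.571 (the next at 1.571): a spring roller drops between two rim studs, pulls the dial in over the last 0.05 and holds it; about 8 N at the handle to leave or enter one. Turns with light friction in between.
- handle (a point): Middle of the round black knob on the dial's upright handle: 22 mm across, 32 mm high (150 to 182 mm above the bench), on a 10 mm rod, 112 mm from the dial's axis; higher than all tins. Moves with the dial and is fixed to it: at the start at 135 degrees in packer's frame (between -x and +y), one station on at 45 degrees (between +x and +y).
- tin: The open full tin, sitting in its nest on the dial (it can only spin there): 62 mm across, 68 mm to the shoulder, then a grey round neck. Origin at the centre of its underside, on the dial's top. The dial also carries an empty open tin (loading station) and a capped one (capping station at the start), tops up to 139 mm above the bench.
- neck (a point): Centre of the top rim of that tin's neck, 135 mm above the bench. Neck 40 mm across, 21 mm high above the shoulder, tapering to 36 mm at the top; a springy snap bead 46 mm across lies 13 mm below the rim. Moves with the dial.
- cap: Round white snap cap: 54 mm across, 24 mm high, 25 g, open side down on the bench left or right of the filling table. Origin at the centre of its lower edge. Slides freely down the neck until that edge is 11 mm below the neck's rim; then the snap bead resists with up to 8 to 13 N, clicks over about 16 mm below the rim, and the cap is fully home 20 mm below it (cap top 4 mm above the rim).
- wide_lid: Bystander: flat white lid, 82 mm across, 14 mm high, on the other side of the filling table from the cap. Origin at its underside.
- done_tin: Bystander: finished capped tin, 62 mm across, 93 mm high. Origin at its underside.
- jar: Bystander: glass jar, 60 mm across, 85 mm high. Origin at its underside.
- scoop: Bystander: steel measuring scoop, cup 58 mm across and 32 mm high with a flat handle 90 mm long towards its -x. Origin under the cup.
- brush: Bystander: pastry brush lying flat between the robot and the filling table, about 200 mm long, along its x.
- spice: Bystander: small amber bottle, 44 mm across, 100 mm high. Origin at its underside.
- ramekin: Bystander: white ceramic bowl, 84 mm across, 45 mm high. Origin at its underside.
Things that resemble listed ones, but are neither listed nor needed, are in the scene too. What is shaped like the cap but brown or purple is not meant.

How it is judged:
On the way, in this order (a step that is already met when the one before it is completed fails the run):
1. the dial stands in the next detent, one station clockwise (value of joint dial between 1.521 and 1.621 rad and velocity of joint dial between -0.1 and 0.1 rad/s), for 0.2 s.
2. the cap has clicked over and sits home on the full tin's neck (z of cap in the frame of neck below -0.0175 m and horizontal distance between cap and neck below 0.004 m and angle between cap's own z axis and vertical below 0.12 rad), for 0.2 s.
At the end, for the whole second after the job is handed in: Dial within 0.05 rad of 1.571; cap clicked home on the full tin's neck (lower edge over 17.5 mm below the rim, within 4 mm of its axis, tilt under 0.12 rad), at rest (below 20 mm/s), fingers on it (over 2 N) and pressing it on the tin with over 4 N (all of step 2 and value of joint dial between 1.521 and 1.621 rad and contact force between cap and tin above 4 N and contact force between the fingers and cap above 2 N and linear speed of cap below 0.02 m/s); the arm keeps its last pose, push and grip.
It fails at once if a bystander is shoved (over 30 mm) or knocked over (distance of any of wide_lid, done_tin, jar, scoop, brush, spice, ramekin from where it was at the start of the episode above 0.03 m or angle between any of done_tin, jar, spice, ramekin's own z axis and vertical above 0.5 rad).
It also fails if it takes over 64 s, if anything falls off the work surface, if the arm or the gripper's body presses on something with over 40 N, if the wrist force passes 120 N, or if a joint passes its speed limit or range.

### The arm

A 6-joint arm with a two-finger parallel gripper is mounted at the origin on the work surface. World frame = base frame: x ahead of the robot, y to its left, z up, the work surface at z = 0. Lengths are in m, angles in rad, forces in N, time in s.
With the tool pointing down it reaches from about 0.275 to 0.75 m from the base axis. Payload 10.2 kg.
Tool frame: the origin (TCP) lies midway between the tips of the shut fingers; the grasp point (between the pads) lies 19 mm behind it (env.hold_point_z is the distance from the TCP to the grasp point, in m); x points along the fingers, z is the direction in which the jaws open and shut, and the axes are right-handed (so a half turn about x gives the same grasp; the last joint's range is limited). The gripper opens to 85 mm and grips with 20 to 120 N. Pads are 22 mm wide; open, the fingers measure 114 mm over their backs; the gripper's body (76 mm by 85 mm) begins 54 mm behind the grasp point. The pads swing forward as they close: fully open they stand 13 mm farther back than shut.
Start: joints at [0.939, 0.313, 1.498, -0, 1.331, -0.223], TCP at [0.209, 0.482, 0.197] pointing down, gripper open.
Joint ranges: [-2.94, 2.94], [-0.97, 2.17], [0.19, 2.56], [-1.23, 4.37], [0.02, 3.11], [-2.88, 2.88]. Speed limits (rad/s): [2.39, 2.39, 3.01, 3.14, 3.14, 3.14].

### API

Orientations are given as a unit quaternion [x, y, z, w].
In Python, from bench import env, kinematics, monitor, eyes, job gives the robot as it stands. The module is installed in compiled form; this text tells all that it offers. Calls block until the motion is done:
- env.reach(position, orientation): joint-space move of the TCP to a pose.
- env.movel(position, velocity=0.15, frame=None, guard=None): straight line of the TCP; frame=None keeps the orientation; velocity is the mean speed in m/s. With guard (N) it stops when the force on the tool has changed by that much, and returns True; else False.
- env.set_joints(angles): joint-space move.
- env.release() and env.close_gripper(effort=None): open the fingers fully, or close them until they stop; effort is the grip in N (None keeps the last).
- env.hold(seconds).
- kinematics.ik(position, orientation): joint angles nearest the present ones, or None.
- monitor.sense(): the state.
- eyes.grab_frame(name): name is "side" or "top"; returns a dict with "frame" (384x512x3 uint8, red, green, blue), "mtx" (3x3 intrinsics, pixels), "view" (4x4, takes a point from world to camera coordinates). Camera axes: x right, y down, z forward; pixel columns grow to the right and rows downward; lengths in m; the calibration is good to about 2 mm. A picture is of the moment at which its call begins. There is no depth.
A pose or a line that the arm cannot do raises env.MotionError and nothing moves.
- job.hand_in(): hands the job in, once; it reports no verdict.
The state is a dict: "clock": time; "joints": joint angles; "qvel": joint speeds; "joint_efforts": joint torques, N m; "position": TCP position; "ee_rot": TCP orientation; "contact_force": force on the tool from outside, world axes, zero at the start; "ft_torque": the same for the moment, N m; "finger_gap": opening from 0.0 (shut) to 1.0 (fully open).
Only numpy, scipy, OpenCV 4.12 (cv2) and the standard library are available. Lean on these libraries where they do the work, as an engineer would, in place of code of your own. Each camera call takes 0.05 s, during which the arm holds its last target. There are 200 camera calls.

## Working session

There is one attempt and no reset: what is moved stays moved. The work goes in short steps, each a Python script; the robot and the scene stay as the last script left them, time stands still between calls to the robot, and variables do not carry over. Pictures are saved under pics/ and viewed, about 8 in all and at most 12, crops included, and the job is handed in when it is done.

```bash
mkdir -p pics
cat > h.py <<'E'
from bench import env, kinematics, monitor, eyes, job
import numpy as np, cv2
def snap(n,f,save=True):
    d=eyes.grab_frame(n); cv2.imwrite(f'pics/{f}.png',cv2.cvtColor(d['frame'],cv2.COLOR_RGB2BGR))
    np.savez(f'pics/{f}.npz',**d); return d
def ray(d,u,v,z):
    V=d['view'];R=V[:3,:3];t=V[:3,3];c=-R.T@t
    r=R.T@np.linalg.solve(d['mtx'],[u,v,1.]); return c+r*(z-c[2])/r[2]
def proj(d,p):
    q=d['mtx']@(d['view'][:3,:3]@np.array(p)+d['view'][:3,3]); return q[:2]/q[2]
E
python3 - <<'E'
from h import *
np.set_printoptions(precision=3,suppress=True)
for n in('top','side'):
    d=snap(n,n+'0'); V=d['view']; print(n,-V[:3,:3].T@V[:3,3],V[2,:3],d['mtx'][0])
a=cv2.imread('pics/top0.png');cv2.imwrite('pics/top0b.png',cv2.resize(a,(800,600)))
s=monitor.sense();print(s)
E
```

```text
top [0.3   0.01  1.442] [ 0.135 -0.02  -0.991] [424.543   0.    259.637]
side [0.268 0.935 1.171] [ 0.15  -0.665 -0.732] [487.056   0.    257.114]
{'clock': 0.1, 'joints': array([ 0.939,  0.313,  1.498,  0.   ,  1.331, -0.223]), 'qvel': array([-0.002, -0.002, -0.   ,  0.   , -0.   , -0.001]), 'joint_efforts': array([  0.002, -41.289, -26.014,  -0.   ,   0.003,  -0.   ]), 'position': array([0.209, 0.482, 0.197]), 'ee_rot': array([-0.388,  0.591,  0.388,  0.591]), 'contact_force': array([ 0.089, -0.602, -0.098]), 'ft_torque': array([ 0.043,  0.026, -0.007]), 'finger_gap': 1.000906517311614}
```

View pics/top0b.png

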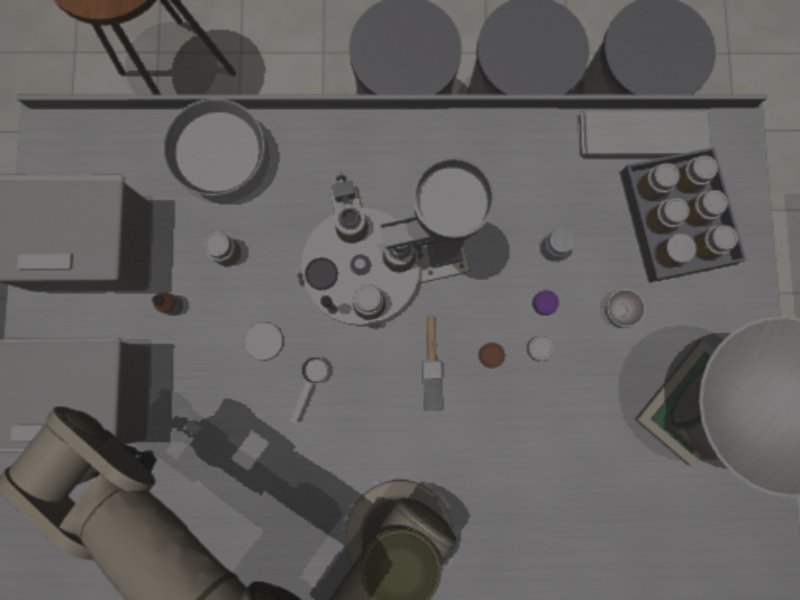

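View pics/side0.png

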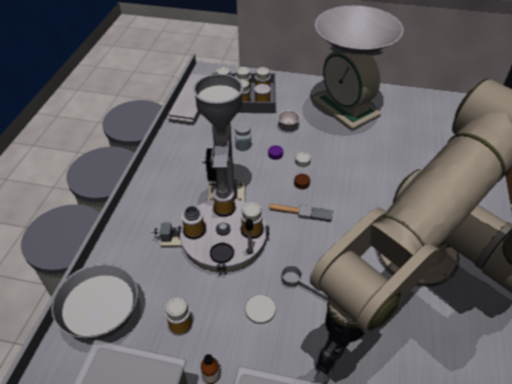

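The top view (800x600 scaling) has x up and y left. Lookalikes for the cap are white (540,348), brown (491,355), purple (545,302), the wide lid (264,341) and the ramekin (625,308). I choose white (540,348). The dial hub is at about (360,264) and the handle knob at about (328,302). Next is a close crop of the top view.

Run:
```python
import cv2,numpy as np
a=cv2.imread('pics/top0.png')
c1=cv2.resize(a[105:215,185:295],(550,550),interpolation=cv2.INTER_CUBIC)
c2=cv2.resize(a[180:240,300:360],(240,240),interpolation=cv2.INTER_CUBIC)
o=np.zeros((550,800,3),np.uint8);o[:,:550]=c1;o[:240,555:795]=c2
o=np.clip(o*1.6,0,255).astype(np.uint8)
cv2.imwrite('pics/crop1.png',o)
```

```text
(no output)
```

View pics/crop1.png

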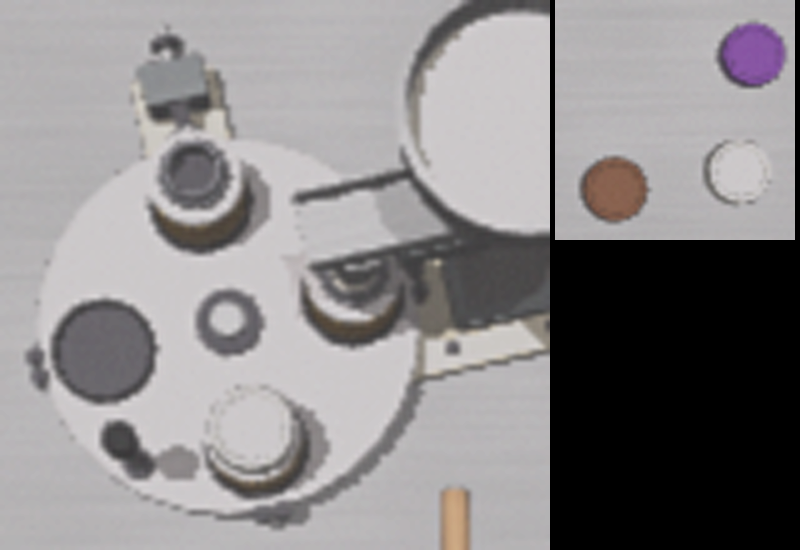

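The crop shows the white cap (c2 (739,172)) with its round top. The knob is at (120,440), the loading neck at (195,172), the capped top at (252,428), the empty nest at (104,351) and the hub at (230,321). I'll fit the packer pose from these and segment the cap.

Run:
```python
from h import *
from scipy.optimize import least_squares
np.set_printoptions(precision=4,suppress=True)
d=np.load('pics/top0.npz');s=np.load('pics/side0.npz')
pts=[(120,440,.182,.112,135),(195,172,.135,.085,0),(252,428,.139,.085,180),(104,351,.046,.085,90)]
W=[ray(d,u/5+185-.4,v/5+105-.4,z)[:2] for u,v,z,_,_ in pts]
def m(p): return np.array([[p[0]+r*np.cos(p[2]+np.radians(a)),p[1]+r*np.sin(p[2]+np.radians(a))] for *_,r,a in pts])
r=least_squares(lambda p:(m(p)-W).ravel(),[.5,.1,0]);print(r.x,np.degrees(r.x[2]));print((m(r.x)-W)*1000)
# cap segmentation both views
for n,D,(u0,v0) in(('top',d,(345.5,222.5)),('side',s,(303,158))):
    f=D['frame'].astype(int);h=16;u,v=int(u0),int(v0);c=f[v-h:v+h,u-h:u+h]
    bg=np.median(c.reshape(-1,3),0); mk=((c.min(2)>bg.min()+25)).astype(np.uint8)
    k,l,st,ce=cv2.connectedComponentsWithStats(mk);i=1+np.argmax(st[1:,4]);print(n,bg,st[i],ce[i]+[u-h,v-h],ray(D,*(ce[i]+[u-h,v-h]),.024))
k=r.x
for nm,p in(('knobtop',[*m(k)[0],.182]),('load',[*m(k)[1],.135]),('capped',[*m(k)[2],.139])):print(nm,proj(s,p))
for nm,u,v in(('brush',432,360),('scoop',316,370),('lid',264,341),('brown',491,355),('brushtip',432,318),('done',218,245),('jar',560,240)):print(nm,ray(d,u*.64,v*.64,.02))
a=np.clip(s['frame'][:,:,::-1]*1.6,0,255).astype(np.uint8)[170:290,140:300];cv2.imwrite('pics/crop2.png',cv2.resize(a,(800,600),interpolation=cv2.INTER_CUBIC))
```

```text
[0.5641 0.0778 0.2161] 12.379117559769387
[[ 0.6895  1.0981]
 [ 1.3852  0.2809]
 [-0.713  -0.3387]
 [-1.3617 -1.0402]]Traceback (most recent call last):
  File "<stdin>", line 13, in <module>
    return _wrapfunc(a, 'argmax', axis=axis, out=out, **kwds)
    return bound(*args, **kwds)
ValueError: attempt to get argmax of an empty sequence
```

Run:
```python
from h import *
np.set_printoptions(precision=4,suppress=True)
d=np.load('pics/top0.npz');s=np.load('pics/side0.npz')
ax=np.array([.5641,.0778]);yw=.2161
for n,D,(u0,v0) in(('top',d,(345.5,222.5)),('side',s,(303,158))):
    f=D['frame'].astype(int);h=12;u,v=int(u0),int(v0);c=f[v-h:v+h,u-h:u+h].min(2).astype(np.uint8)
    t,mk=cv2.threshold(c,0,255,cv2.THRESH_OTSU)
    k,l,st,ce=cv2.connectedComponentsWithStats(mk);i=l[h,h];print(n,t,st[i],ce[i]+[u-h,v-h],ray(D,*(ce[i]+[u-h,v-h]),.024))
def P(r,a,z): a=np.radians(a)+yw; return [ax[0]+r*np.cos(a),ax[1]+r*np.sin(a),z]
a=np.clip(s['frame'][:,:,::-1]*1.6,0,255).astype(np.uint8)
a=cv2.resize(a[170:290,140:300],(800,600),interpolation=cv2.INTER_CUBIC)
for nm,p in(('knobtop',P(.112,135,.182)),('load',P(.085,0,.135)),('capped',P(.085,180,.139)),('nest',P(.085,90,.046))):
    q=proj(s,p);print(nm,q,p);cv2.drawMarker(a,tuple(int(x) for x in (q-[140,170])*5+2),(0,0,255),0,15,1)
cv2.imwrite('pics/crop2.png',a)
for nm,u,v in(('brush',432,360),('scoop',316,370),('lid',264,341),('brown',491,355),('brushtip',432,318),('done',218,245),('jar',560,240)):print(nm,ray(d,u*.64,v*.64,.02))
```

```text
top 98.0 [  0   0  24  24 533] [344.8255 221.3396] [ 0.3899 -0.3033  0.024 ]
side 110.0 [  0   0  24  24 494] [302.5749 156.5364] [ 0.3875 -0.3111  0.024 ]
knobtop [249.3149 221.1787] [np.float64(0.4697646958537985), np.float64(0.13817259636328094), 0.182]
load [191.6844 210.305 ] [np.float64(0.6471229952860541), np.float64(0.09602586770861274), 0.135]
capped [251.9719 209.2566] [np.float64(0.48107700471394604), np.float64(0.05957413229138726), 0.139]
nest [222.1124 253.5281] [np.float64(0.5458741322913874), np.float64(0.160822995286054), 0.046]
brush [ 0.3618 -0.0738  0.02  ]
scoop [0.3427 0.1735 0.02  ]
lid [0.4054 0.2849 0.02  ]
brown [ 0.3714 -0.2006  0.02  ]
brushtip [ 0.4521 -0.0751  0.02  ]
done [0.6153 0.3887 0.02  ]
jar [ 0.6225 -0.3596  0.02  ]
```

View pics/crop2.png

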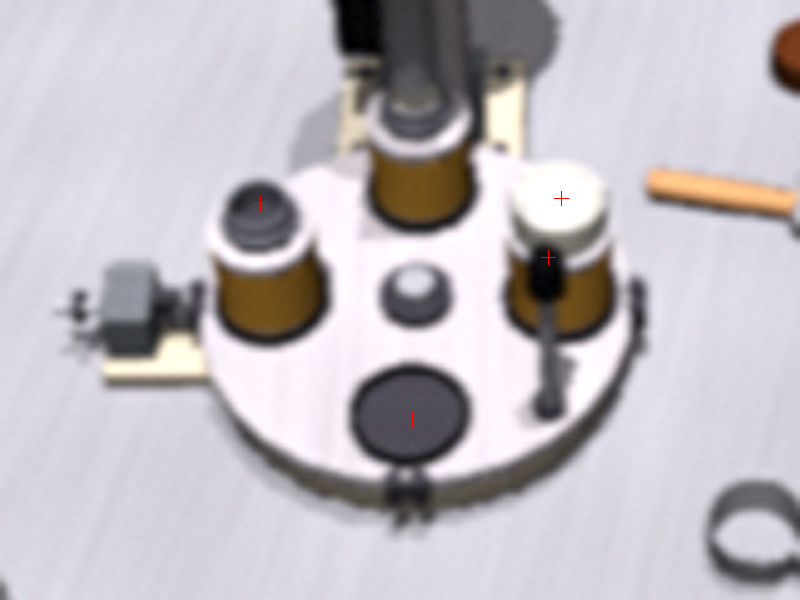

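The packer fit has 1.4 mm residuals and the side view confirms it: markers fall on the knob, neck and capped top. Next I'll refine the cap estimate offline, check IK, then turn the dial.

```bash
cat >> h.py <<'E'
from scipy.spatial.transform import Rotation as Ro
AX=np.array([.5641,.0778]);YW=.2161
def P(r,a,z): a=np.radians(a)+YW; return np.array([AX[0]+r*np.cos(a),AX[1]+r*np.sin(a),z])
def Q(deg):
    a=np.radians(deg);z=np.array([np.cos(a),np.sin(a),0]);x=np.array([0,0,-1.]);return Ro.from_matrix(np.c_[x,np.cross(z,x),z]).as_quat()
def circ(D,u0,v0,z,h=13,k=8):
    c=D['frame'][int(v0)-h:int(v0)+h,int(u0)-h:int(u0)+h].min(2).astype(np.uint8);c=cv2.resize(c,None,fx=k,fy=k,interpolation=cv2.INTER_CUBIC)
    b=np.median(np.r_[c[0],c[-1],c[:,0],c[:,-1]]);m=np.median(c[h*k-12:h*k+12,h*k-12:h*k+12]);mk=(c>(float(b)+m)/2).astype(np.uint8)
    n,l,st,ce=cv2.connectedComponentsWithStats(mk);i=l[h*k,h*k]
    uv=(ce[i]+.5)/k-.5+[int(u0)-h,int(v0)-h];return b,m,st[i]/k,uv,ray(D,*uv,z)
E
python3 - <<'E'
from h import *
np.set_printoptions(precision=4,suppress=True)
d=np.load('pics/top0.npz');s=np.load('pics/side0.npz')
print(ray(d,345.6,222.6,.024))
print(*circ(d,345.5,222.5,.024));print(*circ(s,303,158,.024))
for off in(0,180,-90,90):
    print(off,[ (lambda j: None if j is None else j.round(2))(kinematics.ik(P(.112,a,.15),Q(a+90+np.degrees(YW)+off))) for a in(135,90,45)])
for a in(-45,135,45,-135): print(a,[ (lambda j: None if j is None else j.round(2))(kinematics.ik(p,Q(a))) for p in([.385,-.309,.001],P(.085,180,.116))])
E
```

```text
[ 0.3857 -0.3058  0.024 ]
112.0 125.0 [   7.375    7.375   14.75    13.375 1075.5  ] [346.1686 222.2778] [ 0.3867 -0.3077  0.024 ]
134.0 165.0 [  6.875   7.25   13.25    9.25  726.   ] [302.8007 156.5636] [ 0.3868 -0.3111  0.024 ]
0 [array([ 0.05,  0.28,  1.67, -0.  ,  1.19,  2.19]), None, array([ 0.09,  0.62,  1.15, -0.  ,  1.37, -2.48])]
180 [array([ 0.05,  0.28,  1.67, -0.  ,  1.19, -0.96]), array([ 0.13,  0.45,  1.42, -0.  ,  1.27, -0.09]), array([0.09, 0.62, 1.15, 0.  , 1.37, 0.66])]
-90 [array([ 0.05,  0.28,  1.67, -0.  ,  1.19, -2.53]), array([ 0.13,  0.45,  1.42, -0.  ,  1.27, -1.66]), array([ 0.09,  0.62,  1.15, -0.  ,  1.37, -0.91])]
90 [array([ 0.05,  0.28,  1.67, -0.  ,  1.19,  0.62]), array([0.13, 0.45, 1.42, 0.  , 1.27, 1.48]), array([ 0.09,  0.62,  1.15, -0.  ,  1.37,  2.23])]
-45 [array([-0.91,  0.5 ,  1.8 , -0.  ,  0.84, -0.13]), array([-0.12,  0.31,  1.73, -0.  ,  1.1 ,  0.67])]
135 [None, array([-0.12,  0.31,  1.73, -0.  ,  1.1 , -2.48])]
45 [array([-0.91,  0.5 ,  1.8 , -0.  ,  0.84, -1.7 ]), array([-0.12,  0.31,  1.73, -0.  ,  1.1 , -0.9 ])]
-135 [array([-0.91,  0.5 ,  1.8 , -0.  ,  0.84,  1.44]), array([-0.12,  0.31,  1.73, -0.  ,  1.1 ,  2.24])]
```

Run:
```python
from h import *
np.set_printoptions(precision=4,suppress=True)
q=lambda a:Q(a+270+np.degrees(YW))
p=monitor.sense()['position'];env.movel([p[0],p[1],.27],.2)
env.reach(P(.112,135,.26),q(135))
print(env.movel(P(.112,135,.148),.1,guard=15),monitor.sense()['position'])
env.close_gripper(40);s=monitor.sense();print(s['clock'],s['finger_gap'],s['contact_force'])
```

```text
False [0.4701 0.1382 0.1485]
4.2417 0.002915471483020118 [ 0.4007 -0.6121 -0.205 ]
```

Run:
```python
from h import *
d=snap('side','s1');t=snap('top','t1')
a=cv2.resize(np.clip(d['frame'][150:270,170:310,::-1]*1.6,0,255).astype(np.uint8),(400,343),interpolation=cv2.INTER_CUBIC)
b=cv2.resize(np.clip(t['frame'][110:230,180:320,::-1]*1.6,0,255).astype(np.uint8),(400,343),interpolation=cv2.INTER_CUBIC)
cv2.imwrite('pics/c3.png',np.hstack([a,b]))
```

```text
(no output)
```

View pics/c3.png

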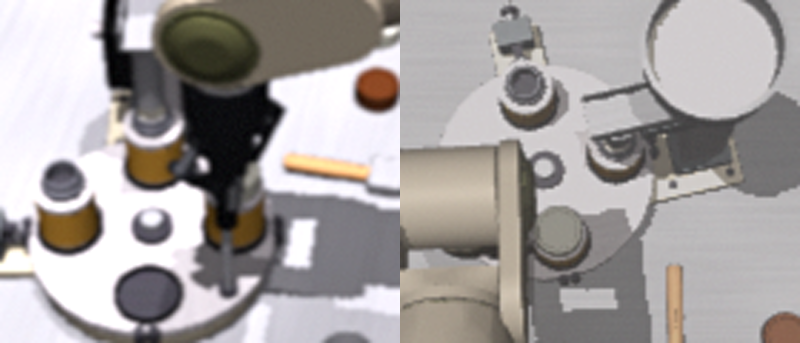

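Run:
```python
from h import *
s=monitor.sense();print(s['clock'],s['finger_gap'],s['contact_force'],s['position'],s['ee_rot'])
d=np.load('pics/s1.npz');e=np.load('pics/side0.npz')
f=lambda D:cv2.resize(np.clip(D['frame'][180:265,215:285,::-1]*2.2,0,255).astype(np.uint8),(395,480),interpolation=cv2.INTER_CUBIC)
print(proj(d,s['position']),proj(d,P(.112,135,.182)),proj(d,P(.112,135,.15)),proj(d,P(.112,135,.046)))
cv2.imwrite('pics/c4.png',np.hstack([f(e),f(d)]))
```

```text
4.3417 -0.0011561305931601428 [ 0.26278852 -0.10764908 -0.22057526] [0.46973372 0.13817165 0.14797296] [-0.33945653  0.62031913  0.33948121  0.62026281]
[249.53088863 229.28351737] [249.31490273 221.17870288] [249.50760738 228.80780212] [250.08884044 251.81858427]
```

View pics/c4.png

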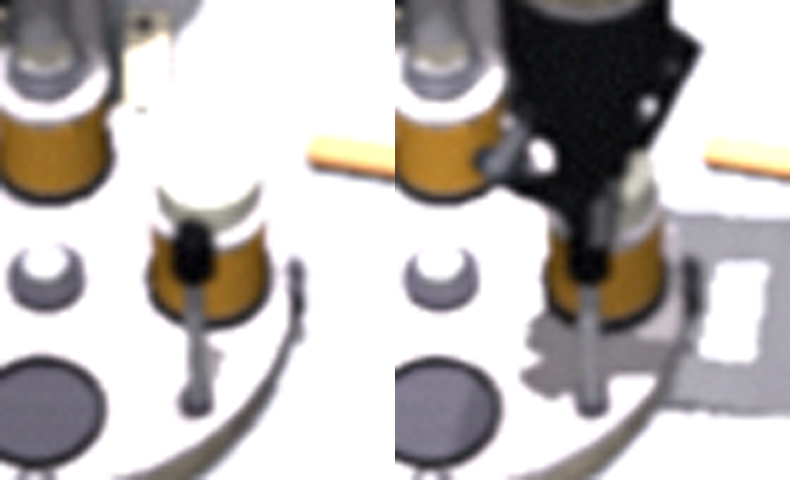

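Run:
```python
from h import *
p=monitor.sense()['position']
print(env.movel(p+[0,0,.06],.08,guard=12));s=monitor.sense();print(s['clock'],s['finger_gap'],s['contact_force'],s['position'])
d=snap('side','s2');t=snap('top','t2');p=s['position']
print(proj(d,p),proj(t,p))
f=lambda D,u,v:cv2.resize(np.clip(D['frame'][v:v+85,u:u+70,::-1]*2.2,0,255).astype(np.uint8),(395,480),interpolation=cv2.INTER_CUBIC)
a=f(d,215,175);q=(proj(d,p)-[215,175])*5.64;cv2.drawMarker(a,(int(q[0]),int(q[1])),(0,0,255),0,15,1)
cv2.imwrite('pics/c5.png',np.hstack([a,f(t,180,150)]))
```

```text
False
5.2417 0.004419887616148943 [-0.54621097 -0.51584291 -0.50450318] [0.46945958 0.1381528  0.20747859]
[249.27249922 214.91572307] [207.34590499 191.30301584]
```

View pics/c5.png

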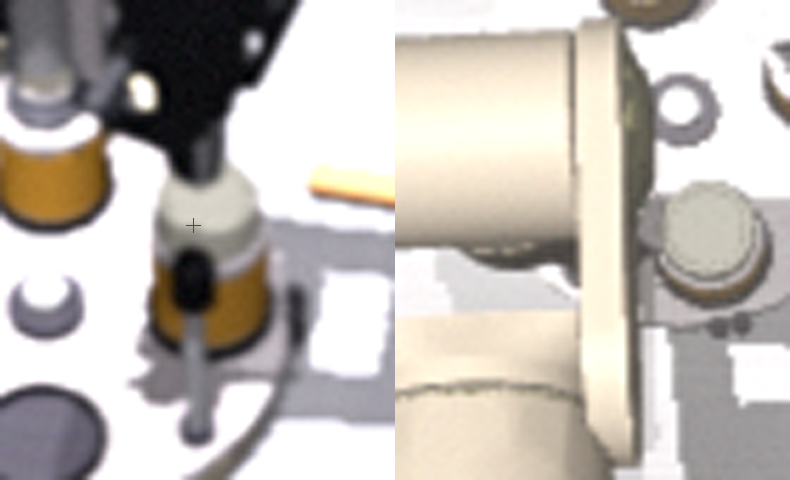

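Side view: the shut fingertips appear at about (195,182), while the stated TCP projects to (193,225). That is about 30 mm off, either higher or further -y, so the tool isn't where it is reported. I'll test it by touching down at an empty spot.

Run:
```python
from h import *
q=Q(135+270+np.degrees(YW))
p=monitor.sense()['position'];env.movel([*p[:2],.26],.2)
env.movel([.44,.225,.26],.2);env.movel([.44,.225,.05],.2,guard=15)
g=env.movel([.44,.225,-.03],.04,guard=6);s=monitor.sense();print(g,s['clock'],s['contact_force'],s['position'])
d=snap('side','s3');p=s['position'];print(proj(d,p))
a=cv2.resize(np.clip(d['frame'][200:320,200:340,::-1]*2.,0,255).astype(np.uint8),(700,600),interpolation=cv2.INTER_CUBIC);r=(proj(d,p)-[200,200])*5;cv2.drawMarker(a,(int(r[0]),int(r[1])),(0,0,255),0,15,1)
cv2.imwrite('pics/c6.png',a)
```

```text
False 9.7083 [-0.12741988  0.75170108 -0.31117063] [ 0.44011433  0.22503362 -0.02986375]
[253.78697122 293.99546011]
```

View pics/c6.png

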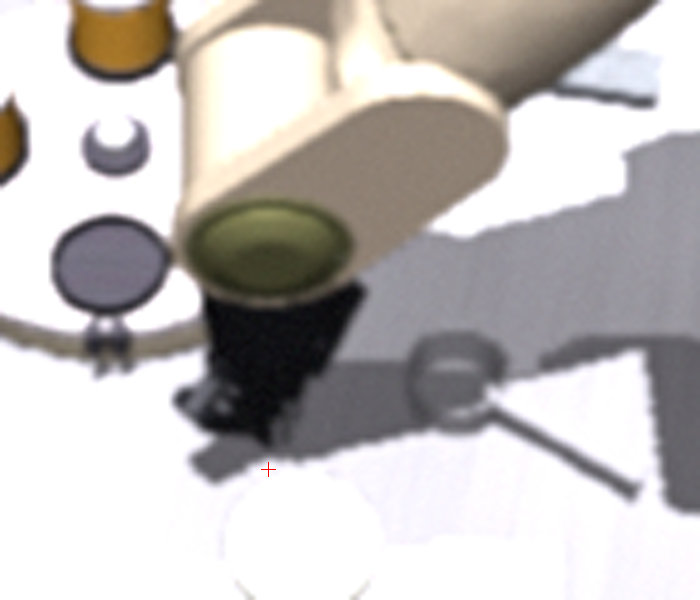

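No contact even at TCP z = -0.03, so the true tips are at least 30 mm higher than reported. I'll go on down to contact.

Run:
```python
from h import *
g=env.movel([.44,.225,-.06],.03,guard=5);s=monitor.sense();print(g,s['clock'],s['contact_force'],s['position'],s['finger_gap'])
p=s['position'];env.movel([p[0],p[1],.0],.1);print(monitor.sense()['contact_force'])
```

```text
True 10.15 [-1.4742105  -0.81501071  5.94899063] [ 0.44020703  0.22510987 -0.03424541] 0.0019433523610096937
[-0.11031603 -0.71777079  0.09075372]
```

The tips touch the bench at TCP z = -0.034, so the tool is 34 mm shorter than reported. I'll apply that offset and retry the knob.

```bash
echo 'OFF=.034' >> h.py
python3 - <<'E'
from h import *
np.set_printoptions(precision=4,suppress=True)
print('hp',env.hold_point_z)
q=lambda a:Q(a+270+np.degrees(YW))
Z=.148-OFF
env.movel([.44,.225,.24],.25);env.release()
env.movel(P(.112,135,.24),.2,frame=q(135))
print(env.movel(P(.112,135,Z),.1,guard=12))
env.close_gripper(40);s=monitor.sense();print(s['clock'],s['finger_gap'],s['contact_force'],s['position'])
if .15<s['finger_gap']<.4:
    for a in range(125,44,-10):
        env.movel(P(.112,a,Z),.06,frame=q(a));s=monitor.sense();print(a,s['contact_force'],s['finger_gap'])
    env.hold(.3);s=monitor.sense();print(s['clock'],s['contact_force'],s['finger_gap'],s['position'],P(.112,45,Z))
E
```

```text
hp 0.0187
False
15.1583 0.24110861477498477 [1.4198 5.5824 0.5678] [0.4704 0.1391 0.1144]
125 [-3.1958  2.7742  5.7253] 0.24180629013630636
115 [-4.2951  6.5319  6.0572] 0.24138398662844443
105 [-3.8543  8.7989  6.385 ] 0.24455700463455576
95 [-4.12   12.1154  4.9617] 0.24092979852475493
85 [-1.402  15.6968  3.2295] 0.2448702026806051
75 [ 0.8494 18.5068  2.3551] 0.24333266894093603
65 [ 4.3636 21.4641  0.594 ] 0.24101322574596087
55 [ 9.0376 21.7531 -0.6361] 0.24076801821936858
45 [19.0426 20.2875 -5.5147] 0.24290460031123293
19.7333 [19.143  20.3575 -5.2019] 0.2416636691872796 [0.6275 0.1757 0.1146] [0.6245 0.1721 0.114 ]
```

Run:
```python
from h import *
np.set_printoptions(precision=4,suppress=True)
env.release();env.hold(.3);s=monitor.sense();print(s['clock'],s['contact_force'],s['position'])
p=s['position'];env.movel([*p[:2],.22],.2)
env.movel([.42,.22,.24],.3)
env.reach([.3,-.30,.2],Q(-45))
s=monitor.sense();print(s['clock'],s['position'],s['contact_force'])
t=snap('top','t4');d=snap('side','s4')
a=cv2.resize(np.clip(t['frame'][105:215,180:280,::-1]*1.6,0,255).astype(np.uint8),(500,550),interpolation=cv2.INTER_CUBIC)
b=cv2.resize(np.clip(t['frame'][190:250,315:375,::-1]*1.6,0,255).astype(np.uint8),(300,300),interpolation=cv2.INTER_CUBIC)
c=cv2.resize(np.clip(d['frame'][175:225,225:285,::-1]*1.6,0,255).astype(np.uint8),(300,250),interpolation=cv2.INTER_CUBIC)
cv2.imwrite('pics/c7.png',np.hstack([a,np.vstack([b,c])]))
```

```text
20.675 [ 0.2019 -0.3453 -0.6738] [0.6245 0.1721 0.114 ]
24.1417 [ 0.3004 -0.2997  0.2   ] [-0.0762  0.2893  0.5781]
```

View pics/c7.png

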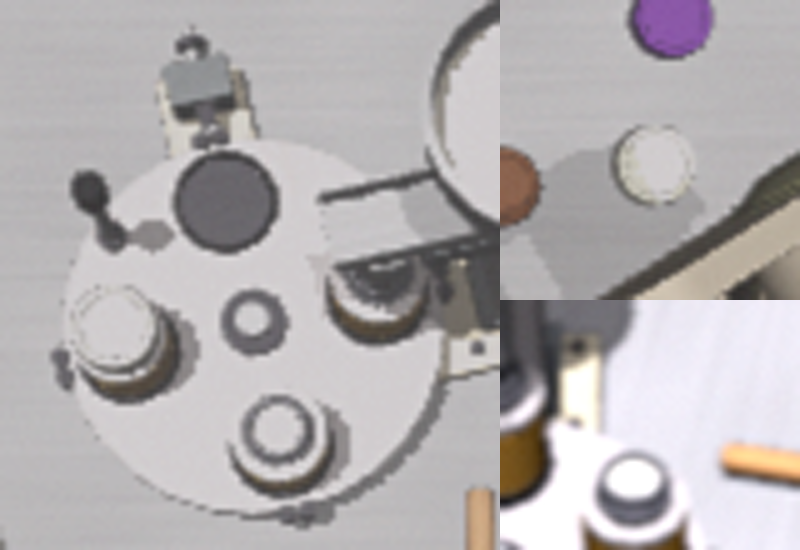

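The dial has turned one station: the powder-filled open neck is at crop (278,427), the knob at (90,193), the capped tin at (115,328) and the empty nest at (226,202). The cap is at (654,165), undisturbed. I'll refit from the new picture.

Run:
```python
from h import *
from scipy.optimize import least_squares
np.set_printoptions(precision=4,suppress=True)
d=np.load('pics/t4.npz');s=np.load('pics/s4.npz');d0=np.load('pics/top0.npz')
pts=[(90,193,.182,.112,45),(278,427,.135,.085,180),(115,328,.139,.085,90),(226,202,.046,.085,0)]
W=np.array([ray(d,u/5+180-.4,v/5+105-.4,z)[:2] for u,v,z,_,_ in pts])
def m(p): return np.array([[p[0]+r*np.cos(p[2]+np.radians(a)),p[1]+r*np.sin(p[2]+np.radians(a))] for *_,r,a in pts])
r=least_squares(lambda p:(m(p)-W).ravel(),[.5,.1,0]);print(r.x,(m(r.x)-W)*1000)
print('neck meas',W[1],'side',ray(s,251,210.6,.135),'fit',m(r.x)[1])
print(*circ(d,345.4,222.6,.024));print(ray(d,345.4,222.6,.024))
```

```text
[0.5646 0.0777 0.2343] [[ 2.7082  1.7195]
 [-1.0195 -1.4804]
 [-0.4231 -0.1476]
 [-1.2656 -0.0915]]
neck meas [0.4829 0.0594] side [0.4835 0.0617 0.135 ] fit [0.4819 0.0579]
114.0 128.0 [  9.875   7.375  12.125  13.375 832.75 ] [347.016  221.6244] [ 0.3889 -0.3106  0.024 ]
[ 0.3857 -0.3051  0.024 ]
```

Run:
```python
from h import *
np.set_printoptions(precision=4,suppress=True)
q=Q(-45);c=np.array([.386,-.306])
env.movel([*c,.08],.15,frame=q)
print(env.movel([*c,.001-OFF],.06,guard=8))
env.close_gripper(70);s=monitor.sense();print(s['clock'],s['finger_gap'],s['contact_force'],s['position'])
env.movel([*c,.14],.12);s=monitor.sense();print(s['finger_gap'],s['contact_force'])
env.movel([.40,-.05,.16],.15);env.movel([.4826,.0597,.16],.12,frame=q)
s=monitor.sense();print(s['clock'],s['finger_gap'],s['contact_force'],s['position'])
t=snap('top','t5');d=snap('side','s5')
a=cv2.resize(np.clip(t['frame'][130:230,190:290,::-1]*1.8,0,255).astype(np.uint8),(400,400),interpolation=cv2.INTER_CUBIC)
b=cv2.resize(np.clip(d['frame'][150:250,200:300,::-1]*1.8,0,255).astype(np.uint8),(400,400),interpolation=cv2.INTER_CUBIC)
cv2.imwrite('pics/c8.png',np.hstack([a,b]))
```

```text
False
27.8333 0.6077463759894874 [-1.6372  0.7344  8.0467] [ 0.3862 -0.3062 -0.0324]
0.6105717295167167 [-0.5695 -0.2911  0.1752]
32.5833 0.6107589879287547 [ 0.5721  0.3313 -1.0434] [0.4824 0.0593 0.16  ]
```

View pics/c8.png

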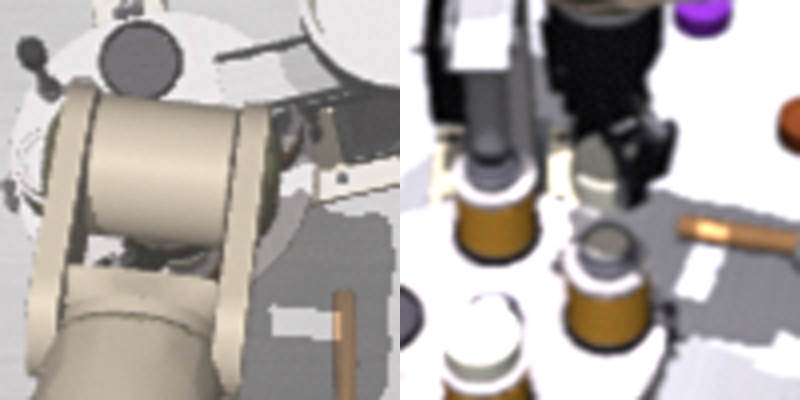

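The cap is held (gap 0.61) and the side view shows it above the neck, columns agreeing to about 1 mm. Closing loaded the tips by 8 N on the bench, so they sit near the cap's lower edge. I'll slide the cap onto the bead, regrip about 6 mm higher to clear the shoulder, then press.

Run:
```python
from h import *
np.set_printoptions(precision=4,suppress=True)
n=[.4826,.0597]
env.movel([*n,.11],.1,guard=8)
g=env.movel([*n,.089],.03,guard=4);s=monitor.sense();print(g,s['clock'],s['contact_force'],s['ft_torque'],s['position'],s['finger_gap'])
```

```text
True 33.9417 [2.9502 0.7931 0.4903] [ 0.1136 -0.4022  0.0485] [0.4832 0.0598 0.0911] 0.6052121696794526
```

Run:
```python
from h import *
np.set_printoptions(precision=4,suppress=True)
n=[.4834,.0598]
env.release();env.movel([*n,.098],.05);env.close_gripper(80)
s=monitor.sense();print(s['clock'],s['contact_force'],s['position'],s['finger_gap'])
for z in np.arange(.096,.0799,-.002):
    env.movel([*n,z],.03);s=monitor.sense();print(s['clock'],round(z,4),s['contact_force'],s['position'],s['finger_gap'])
    if s['contact_force'][2]>22: break
```

```text
35.0833 [ 0.1243 -0.4981  3.0321] [0.4835 0.0598 0.0982] 0.5978775446463321
35.3333 0.096 [2.1955 0.7359 3.4711] [0.4838 0.0598 0.0962] 0.5933546884845051
35.5833 0.094 [ 4.1182  1.4327 -0.8155] [0.4836 0.0599 0.0938] 0.6000345985636949
35.8333 0.092 [ 3.7023  2.621  -4.653 ] [0.4833 0.0599 0.0915] 0.5958995234259002
36.0833 0.09 [0.9315 2.2741 5.0609] [0.4834 0.0598 0.0903] 0.5933438599526583
36.3333 0.088 [-6.9652  0.9396 23.1168] [0.4836 0.0598 0.0901] 0.5958433871601317
```

Fz dipped to -4.7 N at TCP z ≈ 0.0915 (snap-over), then rose hard to 23 N at 0.0901 (bottomed). That is about 8 mm of travel, as expected for bead to home. I'll check steadiness and take one view.

Run:
```python
from h import *
np.set_printoptions(precision=4,suppress=True)
env.hold(.7);s=monitor.sense();print(s['clock'],s['contact_force'],s['position'],s['finger_gap'])
d=snap('side','s6');t=snap('top','t6')
f=lambda D,u,v:cv2.resize(np.clip(D['frame'][v:v+80,u:u+70,::-1]*2.,0,255).astype(np.uint8),(350,400),interpolation=cv2.INTER_CUBIC)
a=f(d,215,170)
for z in(.115,.139):
    r=(proj(d,[.4832,.0600,z])-[215,170])*5;cv2.drawMarker(a,(int(r[0]),int(r[1])),(0,0,255),0,12,1)
cv2.imwrite('pics/c9.png',np.hstack([a,f(t,180,130)]))
```

```text
37.0333 [-6.1711  1.8208 25.0645] [0.4836 0.0598 0.0901] 0.5953817386066664
```

View pics/c9.png

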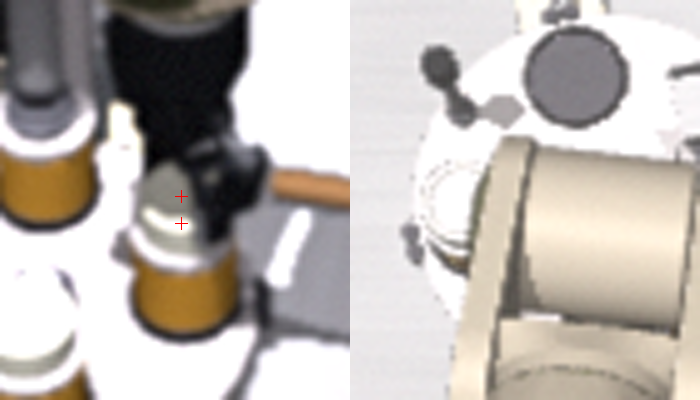

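The cap sits flush on the shoulder with no grey neck showing. The nest (225,145) and knob (198,143) pixels are the same as after indexing, so the dial has stayed in its detent. The 25 N push is steady, so I'm handing in.

Run:
```python
from h import *
job.hand_in();s=monitor.sense();print(s['clock'],s['contact_force'],s['position'],s['finger_gap'])
```

```text
the job is handed in; nothing more can be done
the job is handed in; nothing more can be done
```

I turned the dial one station clockwise by its handle, put the white snap cap on the full tin and pressed it until it snapped over. I handed in at about 37 s with the fingers still gripping the cap and pushing down. No verdict was reported.

**Last checks**
- **Cap:** the push force dipped to -4.7 N at the click, then rose to a steady 25 N. No grey neck shows below the cap.
- **Dial:** the knob and empty nest are at the same pixels as after indexing. I could not read the dial angle directly. The picture fit put the turn about 0.02 rad from a full station, within its noise.
- **Other loose things:** the arm met no unexpected force near them, but I did not re-measure their positions.

**What disagreed**
- **Fingertip height:** the fingertips sit about 34 mm higher than the reported tool point. My first grip on the knob closed on nothing, so I found the offset with a light touch on the bench and corrected for it.
- **Side load on the handle:** this built up to about 28 N during the turn and vanished on release.
- **Regrip:** the fingers touched the bench with 8 N when they took the cap. Before the click I regripped it about 7 mm higher, so they would clear the tin's shoulder.

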